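# Find the hidden well by feel and seat the temperature probe

### The arm

A 6-joint arm with a two-finger parallel gripper is mounted at the origin on a cart in front of the work surface, level with it; the furniture and walls round the work are solid. World frame = base frame: x ahead of the robot, y to its left, z up, the work surface at z = 0. Lengths are in m, angles in rad, forces in N, time in s.
With the tool pointing down it reaches from about 0.375 to 0.9 m from the base axis. Payload 3.1 kg.
Tool frame: the origin (TCP) lies at the very end of the fingers, on their centre line; the grasp point (between the pads) lies 19 mm behind it; z points along the fingers, y is the direction in which the jaws open and shut (so a half turn about z gives the same grasp; the last joint's range is limited). The gripper opens to 85 mm and grips with 20 to 120 N. Pads are 22 mm wide; open, the fingers measure 114 mm over their backs; the gripper's body (76 mm by 85 mm) begins 54 mm behind the grasp point. The pads swing forward as they close: fully open they stand 13 mm farther back than shut.
Start: joints at [0.924, 0.527, 1.433, -0, 1.181, -0.178], TCP at [0.282, 0.558, 0.198] pointing down, gripper open.
Joint ranges: [-3.08, 3.08], [-0.75, 2.2], [0.22, 2.44], [-1.43, 4.57], [0, 2.65], [-2.85, 2.85]. Speed limits (rad/s): [2.79, 2.79, 3.14, 3.14, 3.14, 3.14].

### API

Orientations are given as a unit quaternion [x, y, z, w].
In Python, from station import manip gives the robot as it stands.
- The arm moves only by the tool send_rows, never from a script. Its argument "motion" is a list of rows, each an object with "gripper": the finger opening in mm, from 0 to 85.4; "travel": the shift along the tool's x, y, z in mm, a list of three; "rotation": the turn, a rotation vector about the tool's x, y, z in degrees, a list of three. In form: [{"gripper": gripper, "travel": [x, y, z], "rotation": [ax, ay, az]}, ...]. A call has 1 to 12 rows; each row shifts and turns the commanded pose from where the row before left it, along the tool's axes as they then stand; what a row does not reach is not made up. A row lasts 1/12 s, in which the tool goes at most 41.7 mm and 7.16 degrees, less where a joint would pass 70% of its speed; a pose out of reach is approached as far as the arm can. A call is refused whole if a number of a shift passes 41.7 or a number of a turn 7.16, either way. A call with a gripper value outside its range is refused whole. The fingers move at their own pace and stop on an object; "newtons" is the grip in N (left out, the last holds). Time passes only in rows, so rows that do not move let the fingers close. It gives the time, the measured TCP pose, the force and the opening at its end, in the units of the state.
- manip.sense(): the state, without advancing time (a new reading comes with each control period).
- manip.snapshot(name): name is "side" or "top"; returns the picture (384x512x3 uint8, red, green, blue); there is no depth.
- manip.calibration(name): a dict with "fx", "fy", "cx", "cy" (pixels), "k1" (the pictures are not rectified: a ray, as slopes to the right and down, at radius r is drawn at 1 + k1 r^2 times it, then the intrinsics apply), "cam_to_world" (4x4, takes a point from camera to world coordinates). Camera axes: x right, y down, z forward; pixel columns grow to the right and rows downward; lengths in m; the calibration is good to about 2 mm. A picture is of the moment at which its call begins. calibration takes no time and is no camera call.
- manip.sign_off(): hands the job in, once; it reports no verdict.
The state is a dict: "t": time; "q": joint angles; "qd": joint speeds; "tau": joint torques, N m; "tcp_pos": TCP position; "tool_rot": TCP orientation; "force": force on the tool from outside, world axes, zero at the start; "ft_torque": the same for the moment, N m; "finger_gap": opening from 0.0 (shut) to 1.0 (fully open).
Only numpy, scipy, OpenCV 4.12 (cv2) and the standard library are available. Lean on these libraries where they do the work, as an engineer would, in place of code of your own. Each camera call takes 0.05 s, during which the arm holds its last target. There are 200 camera calls.

### The job

Take the temperature probe out of its rest and feel gently along the floor of the slot on top of the grey dry-well block with its spring-loaded tip, until the tip drops into the well that hides somewhere along the slot behind a flush shutter. Then push the probe fully home, upright, with its shoulder down on the block's top, and let go. Leave the tins, brush, tape roll and screwdriver where they are.

Things in the scene. Friction and masses are not known exactly. Their poses are not given: they have to be found in the camera images.
- block: dry-well block: grey painted housing, fixed to the bench, 90 mm (its x) by 220 mm (its y) by 62 mm high; origin at the centre of its underside, z up. Its 5 mm thick top plate has one straight slot, 15 mm wide (x) and 96 mm long (y), in the middle of the top; the slot floor is rigid bare aluminium. More than 25 N between probe and block damages them.
- slot_mid (a point): middle of the slot, on its floor, 57 mm above the bench. The one well, a 16 mm round upright hole over 30 mm deep, lies on the slot's centre line up to 28 mm from here either way along y, differs every time and cannot be seen: a flush aluminium shutter fills its mouth and gives way straight down under less than 0.7 N. The floor elsewhere does not move.
- probe: temperature probe, 0.1 to 0.2 kg, standing in its rest at the start: grey round handle 26 mm in diameter, 88 mm long (top 10 mm tapered), over a thin steel rod; origin at the centre of the handle's flat lower end (the shoulder), z up along the handle. The shoulder is wider than the slot: with the rod in the well it comes down on the block's top, 62 mm above the bench.
- probe_top (a point): centre of the top of the handle, 88 mm above the shoulder
- probe_tip (a point): lowest point of the rod, 26 mm below the shoulder when the rod is out (the point moves with the rod). The rod is 10 mm in diameter with a round end and is sprung: 2 N starts it moving up into the handle, 6 N pushes it in by its whole stroke of 10 mm; beyond that it is rigid
- rest: black rest, a 62 mm square block 40 mm high on a 78 mm square foot, fixed to the bench; origin at the centre of its underside. The probe's rod stands in its 14 mm through hole, the shoulder on its top
- tin_a: bystander: round aluminium tin with lid, 67 mm across, 44 mm high; origin at the centre of its underside
- tin_b: bystander: a second such tin
- brush: bystander: flat brush lying on the bench, 38 x 206 x 13 mm, origin at the middle of its underside
- tape: bystander: roll of tape lying flat, 103 mm across, 25 mm high, origin at the centre of its underside
- driver: bystander: screwdriver lying on the bench, 25 x 206 x 24 mm, origin at the middle of its underside
There are look-alikes about, which are no part of the job. There is more than one size of the block; the one meant has the size given above.

How it is judged:
By the outcome, as a careful person would: the job done as asked, in the order asked, and still so for the second after the job is handed in, with the robot touching nothing.
It also fails if it takes over 59 s, if anything falls off the work surface, if the arm or the gripper's body presses on something with over 40 N, if the wrist force passes 120 N, or if a joint passes its speed limit or range.

## Working session

There is one attempt and no reset: what is moved stays moved. The work goes in short steps, Python scripts to look and compute and a tool call to move; the robot and the scene stay as the last step left them, time stands still between calls to the robot, and variables do not carry over. Pictures are saved under pics/ and viewed, about 8 in all and at most 12, crops included, and the job is handed in when it is done.

Besides the shell and the picture viewer there is one more tool, called after ">>>" by a JSON object that holds its "method" and its "body". send_rows: Moves the arm, as the interface text tells. Its arguments: {"type":"object","properties":{"motion":{"type":"array","items":{"type":"object","properties":{"gripper":{"type":"number"},"travel":{"type":"array","items":{"type":"number"}},"rotation":{"type":"array","items":{"type":"number"}}}}},"newtons":{"type":"number"}},"required":["motion"]}

```bash
mkdir -p pics; ls; python3 - <<'E'
from station import manip
import cv2
for n in("side","top"):
    cv2.imwrite(f"pics/{n}0.png",manip.snapshot(n)[:,:,::-1]); print(n,manip.calibration(n))
print(manip.sense())
E
```

```text
pics
side {'fx': 385.21747009920017, 'fy': 385.21747009920017, 'cx': 260.32420204571287, 'cy': 193.01896318465378, 'k1': -0.0016503819207775744, 'cam_to_world': array([[-0.99855087,  0.04404111, -0.030928  ,  0.58671777],
       [ 0.05155304,  0.61791614, -0.78455205,  0.82236507],
       [-0.01544163, -0.78500957, -0.61929116,  0.79509331],
       [ 0.        ,  0.        ,  0.        ,  1.        ]])}
top {'fx': 492.234569063497, 'fy': 492.234569063497, 'cx': 249.57167338996533, 'cy': 191.823667496834, 'k1': -0.10528973216526677, 'cam_to_world': array([[-2.94621884e-03, -9.92995076e-01,  1.18119001e-01,
         3.50040119e-01],
       [-9.99995599e-01,  2.96674623e-03, -2.04436063e-06,
        -3.68937634e-02],
       [-3.48399059e-04, -1.18118487e-01, -9.92999447e-01,
         1.72755804e+00],
       [ 0.00000000e+00,  0.00000000e+00,  0.00000000e+00,
         1.00000000e+00]])}
{'t': 0.1, 'q': array([ 9.24474601e-01,  5.28399595e-01,  1.43377547e+00, -4.94047059e-06,
        1.18141598e+00, -1.78494065e-01]), 'qd': array([ 0.00028706, -0.0019861 , -0.00209637, -0.00275255,  0.00095847,
       -0.00106266]), 'tau': array([-5.47035688e-04, -4.43305492e+01, -1.78585696e+01, -2.18236505e-04,
        3.93921684e-03,  1.09280077e-05]), 'tcp_pos': array([0.28137668, 0.55727764, 0.19681492]), 'tool_rot': array([ 2.31785503e-01,  9.72766407e-01, -9.16333289e-04, -3.98399594e-04]), 'force': array([1.01704883, 0.30645957, 0.21807841]), 'ft_torque': array([-0.03725176,  0.02961643,  0.04483499]), 'finger_gap': 0.9980127484613994}
```

View pics/top0.png

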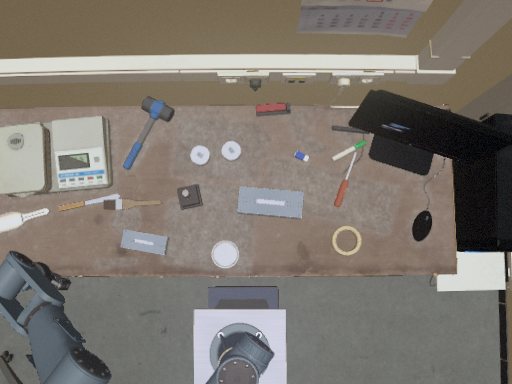

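View pics/side0.png

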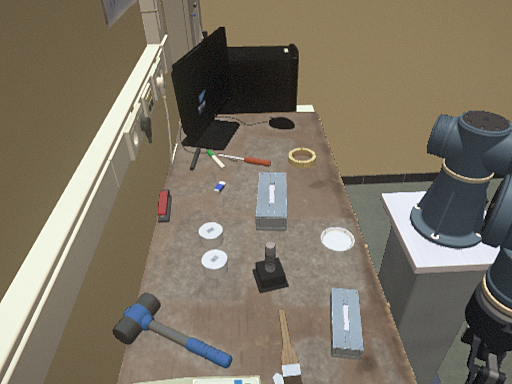

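The top view shows the big block at about (270,202), the small look-alike at (144,242), and the rest with the probe at (190,196). In the side view the probe is at (270,258) and the big block at (272,200).

```bash
cat > h.py <<'E'
import numpy as np, cv2
from station import manip
def ray(n,uv):
    c=manip.calibration(n); d=(np.asarray(uv,float)-[c['cx'],c['cy']])/[c['fx'],c['fy']]
    s=d.copy()
    for _ in range(10): s=d/(1+c['k1']*(s@s))
    T=c['cam_to_world']; return T[:3,3],T[:3,:3]@np.array([*s,1])
def onz(n,uv,z):
    o,d=ray(n,uv); return o+d*(z-o[2])/d[2]
def proj(n,p):
    c=manip.calibration(n);T=c['cam_to_world'];q=T[:3,:3].T@(np.asarray(p)-T[:3,3]);s=q[:2]/q[2]
    return s*(1+c['k1']*(s@s))*[c['fx'],c['fy']]+[c['cx'],c['cy']]
E
python3 - <<'E'
from h import *
t=cv2.imread('pics/top0.png'); s=cv2.imread('pics/side0.png')
# slot (bright) and block top
def bright(img,box,n,z,th):
    x0,y0,x1,y1=box; g=cv2.cvtColor(img,6)[y0:y1,x0:x1]
    m=(g>th).astype('uint8'); k,l,st,_=cv2.connectedComponentsWithStats(m)
    i=1+st[1:,4].argmax(); ys,xs=np.nonzero(l==i); 
    P=np.array([onz(n,(x+x0,y+y0),z)[:2] for x,y in zip(xs,ys)])
    r=cv2.minAreaRect((P*1000).astype('float32')); print(n,st[i],'mean',P.mean(0),'rect mm',r)
bright(t,(245,190,295,215),'top',.057,200)
bright(s,(262,178,282,214),'side',.057,200)
# block top face in top view: bluish grey
for n,img,box in(('top',t,(225,180,315,225)),):
    x0,y0,x1,y1=box; c=img[y0:y1,x0:x1].astype(int); m=((c[...,0]-c[...,2]>-3)&(c.sum(2)>250)).astype('uint8')
    k=cv2.findContours(m,0,2)[0]; k=max(k,key=cv2.contourArea)[:,0]
    P=np.array([onz(n,p+[x0,y0],.062)[:2]*1000 for p in k],'float32'); print('block',cv2.minAreaRect(P))
a=cv2.resize(t[175:235,170:310],None,fx=5,fy=5,interpolation=2)
b=cv2.resize(s[165:300,240:300],None,fx=4,fy=4,interpolation=2)
o=np.zeros((600,800,3),'uint8'); o[:300,:700]=a; o2=cv2.rotate(b,2); o[300:300+240,:540]=o2
cv2.imwrite('pics/crop1.png',o)
E
```

```text
top [12  9 27  6 75] mean [ 0.51433399 -0.10573501] rect mm ((514.92138671875, -106.60243225097656), (89.61109924316406, 11.737302780151367), 83.4524154663086)
side [ 7  7  6 18 85] mean [ 0.5156782  -0.10975597] rect mm ((515.6348876953125, -109.03024291992188), (84.76854705810547, 15.763687133789062), 85.44827270507812)
block ((513.7059936523438, -106.3514404296875), (219.9814453125, 92.53170013427734), 84.60718536376953)
```

View pics/crop1.png

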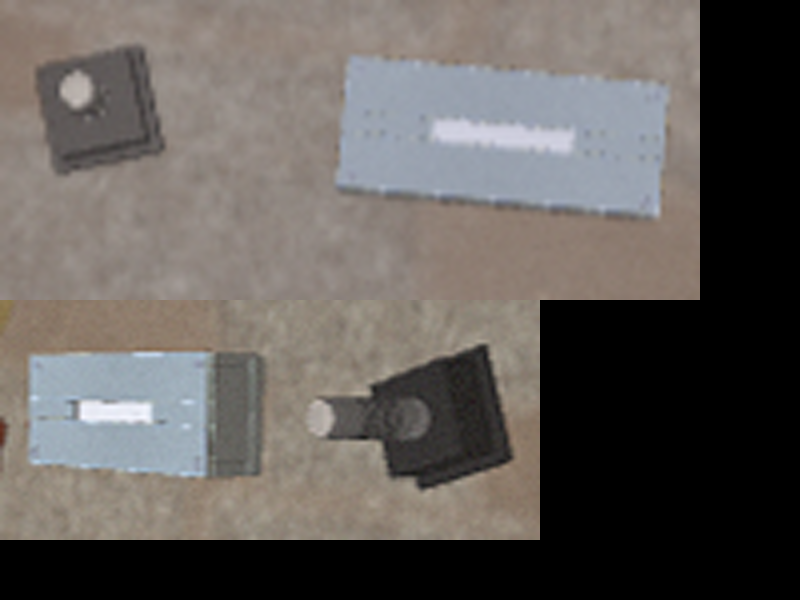

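```bash
python3 - <<'E'
from h import *
def cen(f,box,th):
    x0,y0,x1,y1=box; g=cv2.cvtColor(cv2.imread(f),6)[y0:y1,x0:x1].astype(float); w=np.clip(g-th,0,None)
    Y,X=np.mgrid[y0:y1,x0:x1]; return np.array([(X*w).sum(),(Y*w).sum()])/w.sum(), (w>0).sum()
t,nt=cen('pics/top0.png',(181,188,190,198),150); s,ns=cen('pics/side0.png',(266,241,276,250),150)
print(t,nt,s,ns, onz('top',t,.128),onz('side',s,.128))
(o1,d1),(o2,d2)=ray('top',t),ray('side',s)
k=np.linalg.lstsq(np.c_[d1,-d2],o2-o1,rcond=None)[0]; print('tri',o1+d1*k[0],o2+d2*k[1])
# slot centroid again both views, soft threshold
for n,f,b in(('top','pics/top0.png',(250,195,292,211)),('side','pics/side0.png',(267,183,277,213))):
    c,q=cen(f,b,195); print(n,c,q,onz(n,c,.057))
g=cv2.cvtColor(cv2.imread('pics/top0.png'),6); print(g[196:209,254:290:3])
E
```

```text
[184.92271293 192.70031546] 28 [269.97149373 244.66476625] 46 [0.53804961 0.17502511 0.128     ] [0.5406777  0.17782811 0.128     ]
tri [0.53840752 0.17542854 0.12495495] [0.54048115 0.17507644 0.12515203]
top [269.59266601 201.71456888] 99 [ 0.5145834  -0.10507423  0.057     ]
side [271.45382918 193.56980775] 94 [ 0.51572712 -0.10750841  0.057     ]
[[161 160 159 160 161 159 159 160 160 165 163 164]
 [161 159 161 159 161 157 159 160 163 163 161 166]
 [144 167 167 159 158 158 159 160 162 163 161 164]
 [154 196 199 198 186 158 156 161 161 163 162 162]
 [161 206 208 209 205 196 195 172 168 173 176 164]
 [160 207 209 210 210 208 207 200 197 199 192 143]
 [146 188 209 208 209 209 208 209 206 206 197 152]
 [155 167 188 190 197 208 208 208 207 207 183 163]
 [161 162 166 167 172 179 187 193 200 207 185 163]
 [160 162 159 163 161 160 164 169 175 182 172 144]
 [162 160 157 160 159 161 160 160 160 163 162 158]
 [161 160 160 160 160 160 160 163 162 162 162 164]
 [161 159 161 159 161 160 161 162 161 161 163 162]]
```

>>> {"method": "send_rows", "body": {"motion": [{"rotation": [0, 0, -5.4]}, {"rotation": [0, 0, -5.4]}, {"rotation": [0, 0, -5.4]}, {"rotation": [0, 0, -5.4]}, {"travel": [-20, -24, 0]}, {"travel": [-20, -24, 0]}, {"travel": [-20, -24, 0]}, {"travel": [-20, -24, 0]}, {"travel": [-20, -24, 0]}, {"travel": [-20, -24, 0]}, {"travel": [-20, -24, 0]}, {"travel": [-20, -24, 0]}]}}

```text
validation failed for argument at $.mo...
```

>>> {"method": "send_rows", "body": {"motion": [{"gripper": 85, "travel": [0, 0, 0], "rotation": [0, 0, -5.4]}, {"gripper": 85, "travel": [0, 0, 0], "rotation": [0, 0, -5.4]}, {"gripper": 85, "travel": [0, 0, 0], "rotation": [0, 0, -5.4]}, {"gripper": 85, "travel": [0, 0, 0], "rotation": [0, 0, -5.4]}, {"gripper": 85, "travel": [-20, -24, 0], "rotation": [0, 0, 0]}, {"gripper": 85, "travel": [-20, -24, 0], "rotation": [0, 0, 0]}, {"gripper": 85, "travel": [-20, -24, 0], "rotation": [0, 0, 0]}, {"gripper": 85, "travel": [-20, -24, 0], "rotation": [0, 0, 0]}, {"gripper": 85, "travel": [-20, -24, 0], "rotation": [0, 0, 0]}, {"gripper": 85, "travel": [-20, -24, 0], "rotation": [0, 0, 0]}, {"gripper": 85, "travel": [-20, -24, 0], "rotation": [0, 0, 0]}, {"gripper": 85, "travel": [-20, -24, 0], "rotation": [0, 0, 0]}], "newtons": 40}}

```text
t: 1.1
tcp_pos: [0.424, 0.3506, 0.1974]
tool_rot: [0.045, 0.999, -0.0, -0.0]
force: [0.3, 0.8, -0.6]
finger_gap: 0.993
```

>>> {"method": "send_rows", "body": {"motion": [{"gripper": 85, "travel": [-19, -23, 0], "rotation": [0, 0, 0]}, {"gripper": 85, "travel": [-19, -23, 0], "rotation": [0, 0, 0]}, {"gripper": 85, "travel": [-19, -23, 0], "rotation": [0, 0, 0]}, {"gripper": 85, "travel": [-19, -23, 0], "rotation": [0, 0, 0]}, {"gripper": 85, "travel": [-18, -23, 0], "rotation": [0, 0, 0]}, {"gripper": 85, "travel": [-18, -23, 0], "rotation": [0, 0, 0]}, {"gripper": 85, "travel": [-18, -25, 0], "rotation": [0, 0, 0]}, {"gripper": 85, "travel": [0, 0, 0], "rotation": [0, 0, 0]}, {"gripper": 85, "travel": [0, 0, 0], "rotation": [0, 0, 0]}]}}

```text
t: 1.85
tcp_pos: [0.5389, 0.1766, 0.1972]
tool_rot: [0.047, 0.999, 0.0, -0.0]
force: [0.5, -0.0, -0.5]
finger_gap: 0.998
```

```bash
python3 - <<'E'
from h import *
s=manip.snapshot('side');t=manip.snapshot('top')
q=manip.sense();print(q['tcp_pos'],q['tool_rot'],q['force'],proj('side',q['tcp_pos']),proj('side',[.539,.176,.128]))
a=cv2.resize(s[190:300,210:330],None,fx=5,fy=5,interpolation=2)
cv2.imwrite('pics/c2.png',a[:,:,::-1])
E
```

```text
[0.53753118 0.1783359  0.19728173] [ 4.54861868e-02  9.98964621e-01  1.19599366e-04 -8.23135169e-04] [0.41269609 1.02155174 0.4724727 ] [271.36861527 223.3986847 ] [270.61669562 244.07854307]
```

View pics/c2.png

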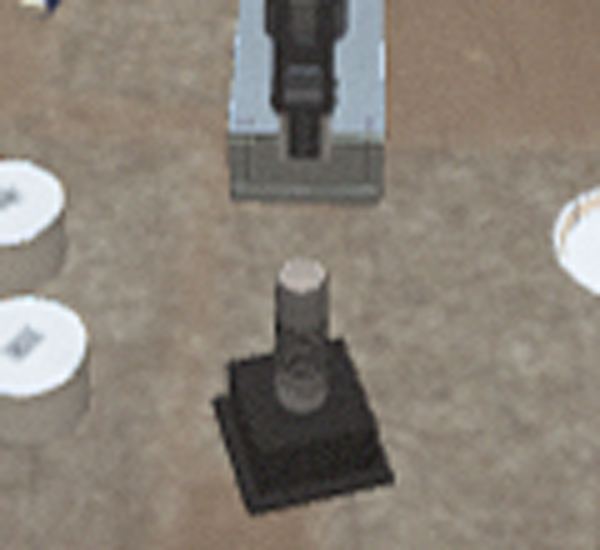

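The gripper's fingers at crop (303,150) line up with the probe top at (302,272) in the side view, so I'm descending straight down.

>>> {"method": "send_rows", "body": {"motion": [{"gripper": 85, "travel": [0, 0, 20], "rotation": [0, 0, 0]}, {"gripper": 85, "travel": [0, 0, 20], "rotation": [0, 0, 0]}, {"gripper": 85, "travel": [0, 0, 20], "rotation": [0, 0, 0]}, {"gripper": 85, "travel": [0, 0, 15], "rotation": [0, 0, 0]}, {"gripper": 85, "travel": [0, 0, 15], "rotation": [0, 0, 0]}, {"gripper": 85, "travel": [0, 0, 15], "rotation": [0, 0, 0]}, {"gripper": 85, "travel": [0, 0, 15], "rotation": [0, 0, 0]}, {"gripper": 85, "travel": [0, 0, 11], "rotation": [0, 0, 0]}, {"gripper": 85, "travel": [0, 0, 0], "rotation": [0, 0, 0]}]}}

```text
t: 2.7
tcp_pos: [0.5358, 0.1789, 0.0645]
tool_rot: [0.044, 0.999, -0.0, -0.003]
force: [-0.6, -0.9, -0.4]
finger_gap: 0.996
```

>>> {"method": "send_rows", "body": {"motion": [{"gripper": 45, "travel": [0, 0, 0], "rotation": [0, 0, 0]}, {"gripper": 45, "travel": [0, 0, 0], "rotation": [0, 0, 0]}, {"gripper": 35, "travel": [0, 0, 0], "rotation": [0, 0, 0]}, {"gripper": 35, "travel": [0, 0, 0], "rotation": [0, 0, 0]}, {"gripper": 28, "travel": [0, 0, 0], "rotation": [0, 0, 0]}, {"gripper": 28, "travel": [0, 0, 0], "rotation": [0, 0, 0]}], "newtons": 30}}

```text
t: 3.2
tcp_pos: [0.5387, 0.1779, 0.0673]
tool_rot: [0.045, 0.999, 0.0, 0.0]
force: [-0.4, 0.1, 0.0]
finger_gap: 0.329
```

>>> {"method": "send_rows", "body": {"motion": [{"gripper": 20, "travel": [0, 0, 0], "rotation": [0, 0, 0]}, {"gripper": 20, "travel": [0, 0, 0], "rotation": [0, 0, 0]}, {"gripper": 20, "travel": [0, 0, 0], "rotation": [0, 0, 0]}, {"gripper": 20, "travel": [0, 0, 0], "rotation": [0, 0, 0]}], "newtons": 40}}

```text
t: 3.53
tcp_pos: [0.5389, 0.1777, 0.0673]
tool_rot: [0.045, 0.999, -0.0, 0.001]
force: [-0.2, -2.3, 5.4]
finger_gap: 0.284
```

```bash
cat >> h.py <<'E'
def avg(n=10,cam='side'):
    L=[];
    for _ in range(n): im=manip.snapshot(cam); L.append(manip.sense())
    f=lambda k:np.mean([l[k] for l in L],0)
    print('t',L[-1]['t'],'tcp',f('tcp_pos').round(5),'std',np.std([l['tcp_pos'] for l in L],0).round(5),'rot',f('tool_rot').round(4),'F',f('force').round(2),'M',f('ft_torque').round(3),'gap',f('finger_gap')*85.4); return im
E
python3 -c "
from h import *
avg(12)"
```

```text
t 4.1333 tcp [0.53891 0.17768 0.06733] std [2.e-05 1.e-05 2.e-05] rot [ 4.53e-02  9.99e-01 -2.00e-04  6.00e-04] F [-0.56 -1.98  5.36] M [-0.413  0.088 -0.003] gap 24.514183853227237
```

>>> {"method": "send_rows", "body": {"motion": [{"gripper": 20, "travel": [0, 0, -10], "rotation": [0, 0, 0]}, {"gripper": 20, "travel": [0, 0, -15], "rotation": [0, 0, 0]}, {"gripper": 20, "travel": [0, 0, -15], "rotation": [0, 0, 0]}, {"gripper": 20, "travel": [0, 0, -15], "rotation": [0, 0, 0]}, {"gripper": 20, "travel": [0, 0, -15], "rotation": [0, 0, 0]}, {"gripper": 20, "travel": [0, 0, -10], "rotation": [0, 0, 0]}, {"gripper": 20, "travel": [0, 0, 0], "rotation": [0, 0, 0]}]}}

```text
t: 4.72
tcp_pos: [0.5397, 0.1785, 0.1488]
tool_rot: [0.045, 0.999, 0.001, 0.002]
force: [-1.2, 0.3, -1.2]
finger_gap: 0.287
```

>>> {"method": "send_rows", "body": {"motion": [{"gripper": 20, "travel": [0, -15, 0], "rotation": [0, 0, 0]}, {"gripper": 20, "travel": [0, -25, 0], "rotation": [0, 0, 0]}, {"gripper": 20, "travel": [0, -30, 0], "rotation": [0, 0, 0]}, {"gripper": 20, "travel": [0, -30, 0], "rotation": [0, 0, 0]}, {"gripper": 20, "travel": [0, -30, 0], "rotation": [0, 0, 0]}, {"gripper": 20, "travel": [0, -30, 0], "rotation": [0, 0, 0]}, {"gripper": 20, "travel": [0, -30, 0], "rotation": [0, 0, 0]}, {"gripper": 20, "travel": [0, -25, 0], "rotation": [0, 0, 0]}, {"gripper": 20, "travel": [0, -20, 0], "rotation": [0, 0, 0]}, {"gripper": 20, "travel": [0, -16, 0], "rotation": [0, 0, 0]}, {"gripper": 20, "travel": [0, 0, 0], "rotation": [0, 0, 0]}, {"gripper": 20, "travel": [0, 0, 0], "rotation": [0, 0, 0]}]}}

```text
t: 5.72
tcp_pos: [0.515, -0.0723, 0.1459]
tool_rot: [0.047, 0.999, 0.001, -0.001]
force: [-0.6, 1.0, -1.7]
finger_gap: 0.29
```

```bash
python3 - <<'E'
from h import *
s=avg(10); t=manip.snapshot('top')
for c in([.515,-.1065,.057],):
  for d in(-.048,.048,.034): print(d,*[proj(n,np.array(c)+d*np.array([.0906,.9959,0])).round(1) for n in('side','top')])
a=cv2.resize(s[140:260,225:315],None,fx=5,fy=5,interpolation=2)
b=cv2.resize(t[170:230,235:305],None,fx=5,fy=5,interpolation=2)
o=np.zeros((600,800,3),'uint8');o[:,:450]=a;o[:300,450:]=b
cv2.imwrite('pics/c3.png',o[:,:,::-1])
E
```

```text
t 6.2167 tcp [ 0.51541 -0.07113  0.14648] std [0.00026 0.00026 0.00026] rot [ 4.50e-02  9.99e-01  2.00e-04 -3.00e-04] F [-0.05  0.07 -1.74] M [0.015 0.01  0.011] gap 24.262349252733596
-0.048 [272.  184.4] [284.  202.8]
0.048 [271.5 203.7] [256.  200.4]
0.034 [271.5 200.8] [260.1 200.7]
```

View pics/c3.png

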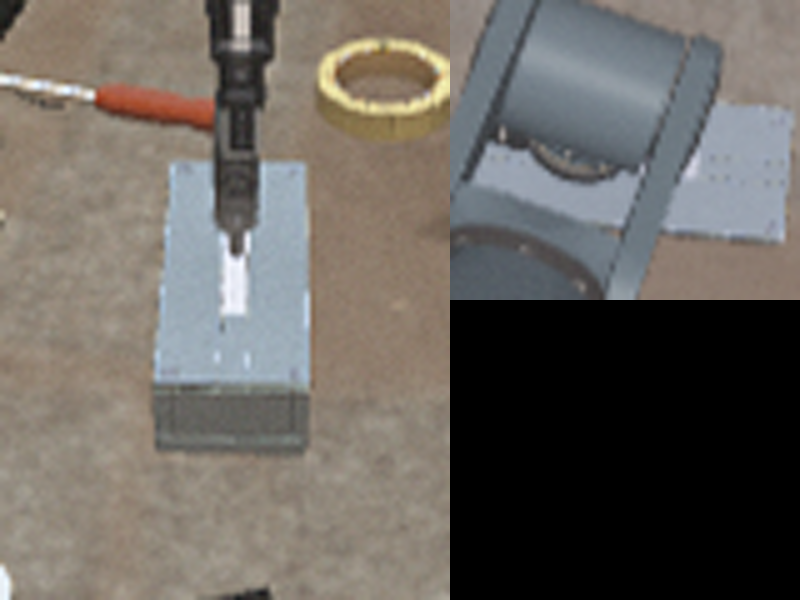

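```bash
python3 - <<'E'
from h import *
im=np.mean([manip.snapshot('side').astype(float).mean(2) for _ in range(4)],0)
np.set_printoptions(linewidth=200)
for r in range(178,206): print(r,im[r,262:283].astype(int))
for r in range(194,203):
    w=np.clip(im[r,264:281]-185,0,None); 
    if w.sum()>60:
        c=(w*np.arange(264,281)).sum()/w.sum(); print('slot',r,round(c,2),onz('side',(c,r),.057)[:2].round(4))
for r in range(185,191):
    w=np.clip(175-im[r,267:278],0,None); c=(w*np.arange(267,278)).sum()/w.sum(); print('rod',r,round(c,2),'x at y=-.071',[round(float((lambda o,d:o[0]+d[0]*(-.071-o[1])/d[1])(*ray('side',(c,r)))),4), round(float((lambda o,d:o[2]+d[2]*(-.071-o[1])/d[1])(*ray('side',(c,r)))),4)])
print(proj('side',[.5154,-.0711,.0932]))
E
```

```text
178 [173 173 173 174 178 175  56  67  62  55  57  60  65  63 104 184 174 171 173 173 175]
179 [173 173 173 174 181 175  65  72  73  73  74  74  74  76 114 183 174 175 173 175 174]
180 [172 174 173 175 180 176  66  79  87  89  89  87  82  76 112 184 173 172 171 174 176]
181 [169 172 173 175 177 159  67  80  86  86  86  86  85  74 112 183 174 174 171 173 175]
182 [173 175 174 175 176 143  74  94  81  83  84  84  86 103 111 182 172 172 172 174 173]
183 [171 173 173 171 174 158  80  97  92  99  94  90  89 111 112 180 172 170 173 172 170]
184 [171 172 171 172 173 171 100  84 100 110 106  99  90  88 125 178 172 171 171 171 171]
185 [171 171 170 173 177 173 146  88  96 101 100  97  99 114 160 175 172 170 171 172 171]
186 [170 170 172 172 169 173 174 166 140  87  85 109 184 155 177 173 172 170 168 170 172]
187 [169 168 170 169 169 168 179 219 191  77  79 122 240 170 169 170 170 169 169 170 171]
188 [168 171 167 169 171 170 175 219 204  82  88 122 235 166 168 172 170 169 169 168 169]
189 [168 169 171 170 169 167 171 203 202  74  83 117 235 164 167 169 171 170 168 168 168]
190 [170 170 169 170
[... 1319 characters left out ...]
8 169 169]
205 [169 170 171 173 171 171 168 123 173 171 171 174 170 172 171 171 168 171 169 172 171]
slot 194 271.29 [ 0.5164 -0.1054]
slot 195 271.55 [ 0.516  -0.1004]
slot 196 271.44 [ 0.5167 -0.0956]
slot 197 271.28 [ 0.5175 -0.0907]
slot 198 271.41 [ 0.5175 -0.0859]
slot 199 271.51 [ 0.5175 -0.081 ]
slot 200 271.46 [ 0.518  -0.0763]
slot 201 271.27 [ 0.519  -0.0716]
slot 202 271.19 [ 0.5196 -0.0669]
rod 185 271.75 x at y=-.071 [0.5177, 0.1178]
rod 186 271.79 x at y=-.071 [0.5176, 0.1141]
rod 187 271.94 x at y=-.071 [0.5172, 0.1104]
rod 188 272.0 x at y=-.071 [0.517, 0.1067]
rod 189 271.99 x at y=-.071 [0.517, 0.103]
rod 190 271.91 x at y=-.071 [0.5172, 0.0993]
[272.50918428 191.58540525]
```

Side view: the rod tip is at about (272,190.5), 1.5 mm to the −x side of the slot's centre line, roughly 35 mm from the middle along y. I'm correcting by 1.5 mm and lowering it.

>>> {"method": "send_rows", "body": {"motion": [{"gripper": 20, "travel": [-1.5, 0, 0], "rotation": [0, 0, 0]}, {"gripper": 20, "travel": [0, 0, 8], "rotation": [0, 0, 0]}, {"gripper": 20, "travel": [0, 0, 8], "rotation": [0, 0, 0]}, {"gripper": 20, "travel": [0, 0, 8], "rotation": [0, 0, 0]}, {"gripper": 20, "travel": [0, 0, 5], "rotation": [0, 0, 0]}, {"gripper": 20, "travel": [0, 0, 3], "rotation": [0, 0, 0]}, {"gripper": 20, "travel": [0, 0, 0], "rotation": [0, 0, 0]}, {"gripper": 20, "travel": [0, 0, 0], "rotation": [0, 0, 0]}]}}

```text
t: 7.13
tcp_pos: [0.517, -0.0721, 0.1143]
tool_rot: [0.045, 0.999, 0.0, -0.0]
force: [0.7, 0.1, -0.9]
finger_gap: 0.287
```

```bash
python3 -c "
from h import *
avg(6)
im=manip.snapshot('side').astype(float).mean(2)
np.set_printoptions(linewidth=200)
for r in range(186,206): print(r,im[r,262:283].astype(int))
"
```

```text
t 7.4333 tcp [ 0.51739 -0.07218  0.11496] std [5.0e-05 2.0e-05 1.4e-04] rot [ 4.54e-02  9.99e-01 -1.00e-04  3.00e-04] F [-0.16  0.1  -1.25] M [ 0.006  0.003 -0.014] gap 24.35754880663848
186 [171 169 174 179 172  86  51  68  75  77  80  72  64  76 167 170 171 171 173 170 169]
187 [166 172 170 175 171  87  64  68  63  65  67  73  64  88 184 177 169 170 171 170 170]
188 [165 172 171 173 171  84  69  80  71  76  79  70  80  96 186 173 169 165 171 168 171]
189 [168 171 167 172 172  97  77  87  89  88  86  85  73  90 164 173 170 170 167 168 169]
190 [172 171 168 172 170  98  77  86  85  91  90  85  79  82 150 175 171 172 170 169 167]
191 [166 170 164 169 163  91  84  95  81  84  80  85  80  96 158 171 167 168 171 165 167]
192 [169 169 167 168 167 102  86 104  84  95  99  87  88  96 156 173 172 170 172 165 168]
193 [167 165 167 170 168 141  96  92  96 100 112  92  83 112 162 171 168 169 166 167 165]
194 [171 164 162 166 172 169 145 133  96 114  98 115 138 156 174 169 168 167 165 167 165]
195 [166 171 169 165 166 171 173 175  83 106 104 159 198 168 170 170 168 170 167 168 164]
196 [170 169 
[... 186 characters left out ...]
4 168 165 175 194 124  74 101 192 207 165 168 172 168 168 167 170 167]
199 [167 170 168 167 168 167 166 181 217 157 203 234 192 163 167 167 168 169 165 168 169]
200 [170 174 169 166 167 171 162 184 248 233 248 242 181 165 169 168 169 168 167 170 166]
201 [168 170 168 169 166 169 169 213 247 242 245 242 192 166 169 171 169 168 171 169 171]
202 [169 170 170 166 169 166 170 215 228 225 227 222 189 164 170 170 170 173 171 170 167]
203 [172 167 171 169 170 168 170 176 177 175 179 179 175 170 170 168 169 168 174 166 165]
204 [173 170 168 171 170 170 172 145 171 168 168 171 165 169 170 172 172 171 172 167 168]
205 [169 169 167 175 171 171 168 128 173 169 171 170 173 171 171 172 172 169 167 172 171]
```

>>> {"method": "send_rows", "body": {"motion": [{"gripper": 20, "travel": [0.3, 0, 1.5], "rotation": [0, 0, 0]}, {"gripper": 20, "travel": [0, 0, 1.5], "rotation": [0, 0, 0]}, {"gripper": 20, "travel": [0, 0, 1], "rotation": [0, 0, 0]}, {"gripper": 20, "travel": [0, 0, 1], "rotation": [0, 0, 0]}, {"gripper": 20, "travel": [0, 0, 1], "rotation": [0, 0, 0]}, {"gripper": 20, "travel": [0, 0, 0], "rotation": [0, 0, 0]}, {"gripper": 20, "travel": [0, 0, 0], "rotation": [0, 0, 0]}]}}

```text
t: 8.07
tcp_pos: [0.517, -0.0721, 0.1089]
tool_rot: [0.045, 0.999, -0.0, 0.0]
force: [0.2, -0.0, 1.5]
finger_gap: 0.283
```

>>> {"method": "send_rows", "body": {"motion": [{"gripper": 20, "travel": [0, 0, 1], "rotation": [0, 0, 0]}, {"gripper": 20, "travel": [0, 0, 0], "rotation": [0, 0, 0]}, {"gripper": 20, "travel": [0, 0, 0], "rotation": [0, 0, 0]}]}}

```text
t: 8.32
tcp_pos: [0.517, -0.0721, 0.1078]
tool_rot: [0.045, 0.999, -0.0, 0.0]
force: [-0.4, 0.1, -0.1]
finger_gap: 0.287
```

```bash
python3 -c "
from h import *
avg(4)"
```

```text
t 8.5167 tcp [ 0.51694 -0.07211  0.10781] std [2.e-05 1.e-05 2.e-05] rot [ 4.54e-02  9.99e-01 -0.00e+00  1.00e-04] F [-0.06  0.05  0.83] M [ 0.028  0.026 -0.007] gap 24.263004889950906
```

>>> {"method": "send_rows", "body": {"motion": [{"gripper": 20, "travel": [0, 0, 1], "rotation": [0, 0, 0]}, {"gripper": 20, "travel": [0, 0, 1], "rotation": [0, 0, 0]}, {"gripper": 20, "travel": [0, -2, 0], "rotation": [0, 0, 0]}, {"gripper": 20, "travel": [0, -2, 0], "rotation": [0, 0, 0]}, {"gripper": 20, "travel": [0, 0, 0], "rotation": [0, 0, 0]}]}}

```text
t: 8.93
tcp_pos: [0.5165, -0.0762, 0.1057]
tool_rot: [0.046, 0.999, 0.0, -0.0]
force: [0.6, 1.1, 2.7]
finger_gap: 0.288
```

```bash
python3 -c "
from h import *
avg(4)"
```

```text
t 9.1333 tcp [ 0.51652 -0.07624  0.10576] std [2.e-05 1.e-05 2.e-05] rot [ 4.54e-02  9.99e-01 -1.00e-04  1.00e-04] F [0.22 0.98 2.3 ] M [ 0.22  -0.009  0.008] gap 24.39617131074961
```

>>> {"method": "send_rows", "body": {"motion": [{"gripper": 20, "travel": [0, -2, 0], "rotation": [0, 0, 0]}, {"gripper": 20, "travel": [0, -2, 0], "rotation": [0, 0, 0]}, {"gripper": 20, "travel": [0, 0, 0], "rotation": [0, 0, 0]}]}}

```text
t: 9.38
tcp_pos: [0.5163, -0.0811, 0.1057]
tool_rot: [0.045, 0.999, -0.001, 0.0]
force: [-1.0, -0.8, 1.1]
finger_gap: 0.289
```

```bash
python3 -c "
from h import *
avg(4)"
```

```text
t 9.5833 tcp [ 0.51633 -0.08117  0.10577] std [2.e-05 6.e-05 1.e-05] rot [ 4.51e-02  9.99e-01 -1.00e-03  2.00e-04] F [-0.33 -2.    1.51] M [-0.556  0.123 -0.009] gap 24.289188916614716
```

>>> {"method": "send_rows", "body": {"motion": [{"gripper": 20, "travel": [0, -1.5, 0], "rotation": [0, 0, 0]}, {"gripper": 20, "travel": [0, 0, 0], "rotation": [0, 0, 0]}, {"gripper": 20, "travel": [0, 0, 0], "rotation": [0, 0, 0]}]}}

```text
t: 9.83
tcp_pos: [0.5161, -0.0821, 0.1057]
tool_rot: [0.045, 0.999, -0.0, 0.0]
force: [-0.3, -3.3, 0.9]
finger_gap: 0.285
```

```bash
python3 -c "
from h import *
avg(4)"
```

```text
t 10.0333 tcp [ 0.51611 -0.08196  0.10572] std [2.e-05 4.e-05 1.e-05] rot [ 4.52e-02  9.99e-01 -4.00e-04  2.00e-04] F [-0.57 -3.2   0.99] M [-0.774  0.098 -0.028] gap 24.175421096757916
```

>>> {"method": "send_rows", "body": {"motion": [{"gripper": 20, "travel": [0, -1.5, 0], "rotation": [0, 0, 0]}, {"gripper": 20, "travel": [0, 0, 0], "rotation": [0, 0, 0]}, {"gripper": 20, "travel": [0, 0, 0], "rotation": [0, 0, 0]}]}}

```text
t: 10.28
tcp_pos: [0.5158, -0.0828, 0.1057]
tool_rot: [0.046, 0.999, 0.0, -0.0]
force: [-0.7, -2.4, 1.4]
finger_gap: 0.284
```

```bash
python3 -c "
from h import *
avg(4)"
```

```text
t 10.4833 tcp [ 0.51576 -0.08278  0.10566] std [2.e-05 1.e-05 2.e-05] rot [ 4.54e-02  9.99e-01  2.00e-04 -1.00e-04] F [-0.58 -0.83  0.51] M [-0.368  0.026  0.028] gap 24.44303546209006
```

>>> {"method": "send_rows", "body": {"motion": [{"gripper": 20, "travel": [0, -1.5, 0], "rotation": [0, 0, 0]}, {"gripper": 20, "travel": [0, 0, 0], "rotation": [0, 0, 0]}, {"gripper": 20, "travel": [0, 0, 0], "rotation": [0, 0, 0]}]}}

```text
t: 10.73
tcp_pos: [0.5152, -0.0841, 0.1053]
tool_rot: [0.046, 0.999, 0.0, -0.001]
force: [0.4, 0.3, -2.2]
finger_gap: 0.278
```

```bash
python3 -c "
from h import *
avg(6)"
```

```text
t 11.0333 tcp [ 0.51539 -0.08422  0.10549] std [9.e-05 9.e-05 8.e-05] rot [ 4.54e-02  9.99e-01  3.00e-04 -4.00e-04] F [ 0.26  0.14 -1.63] M [ 0.031 -0.001 -0.009] gap 24.253371256645814
```

The tip has dropped: Fz is back at the free-hanging weight and there is no side force. I'm moving about 2 mm on, toward the well's centre, before pushing down.

>>> {"method": "send_rows", "body": {"motion": [{"gripper": 20, "travel": [0, -1, 0], "rotation": [0, 0, 0]}, {"gripper": 20, "travel": [0, -1, 0], "rotation": [0, 0, 0]}, {"gripper": 20, "travel": [0, 0, 2], "rotation": [0, 0, 0]}, {"gripper": 20, "travel": [0, 0, 2], "rotation": [0, 0, 0]}, {"gripper": 20, "travel": [0, 0, 0], "rotation": [0, 0, 0]}]}}

```text
t: 11.45
tcp_pos: [0.5153, -0.0865, 0.1013]
tool_rot: [0.045, 0.999, 0.0, -0.0]
force: [-0.1, -0.2, -1.9]
finger_gap: 0.288
```

```bash
python3 -c "
from h import *
avg(6)"
```

```text
t 11.75 tcp [ 0.5155  -0.08653  0.10164] std [5.0e-05 1.0e-05 1.1e-04] rot [ 4.54e-02  9.99e-01 -0.00e+00 -1.00e-04] F [-0.12 -0.19 -1.5 ] M [-0.035 -0.013 -0.02 ] gap 24.479485400135104
```

>>> {"method": "send_rows", "body": {"motion": [{"gripper": 20, "travel": [0, 0, 2], "rotation": [0, 0, 0]}, {"gripper": 20, "travel": [0, 0, 2], "rotation": [0, 0, 0]}, {"gripper": 20, "travel": [0, 0, 2], "rotation": [0, 0, 0]}, {"gripper": 20, "travel": [0, 0, 2], "rotation": [0, 0, 0]}, {"gripper": 20, "travel": [0, 0, 1.5], "rotation": [0, 0, 0]}, {"gripper": 20, "travel": [0, 0, 0], "rotation": [0, 0, 0]}]}}

```text
t: 12.25
tcp_pos: [0.5153, -0.0864, 0.0918]
tool_rot: [0.045, 0.999, 0.0, -0.0]
force: [-0.5, 0.9, -1.5]
finger_gap: 0.284
```

```bash
python3 -c "
from h import *
avg(6)"
```

```text
t 12.55 tcp [ 0.51552 -0.08649  0.09218] std [3.0e-05 2.0e-05 1.2e-04] rot [ 0.0454  0.999   0.     -0.    ] F [ 0.15  0.41 -1.18] M [ 0.002  0.022 -0.019] gap 24.402442628215656
```

>>> {"method": "send_rows", "body": {"motion": [{"gripper": 20, "travel": [0, 0, 1], "rotation": [0, 0, 0]}, {"gripper": 20, "travel": [0, 0, 1], "rotation": [0, 0, 0]}, {"gripper": 20, "travel": [0, 0, 0.5], "rotation": [0, 0, 0]}, {"gripper": 20, "travel": [0, 0, 0], "rotation": [0, 0, 0]}, {"gripper": 20, "travel": [0, 0, 0], "rotation": [0, 0, 0]}]}}

```text
t: 12.97
tcp_pos: [0.5155, -0.0865, 0.0897]
tool_rot: [0.045, 0.999, 0.0, -0.0]
force: [0.4, 0.1, -1.5]
finger_gap: 0.283
```

```bash
python3 -c "
from h import *
avg(6)"
```

```text
t 13.2667 tcp [ 0.51552 -0.0865   0.08972] std [1.e-05 1.e-05 2.e-05] rot [0.0454 0.999  0.     0.    ] F [-0.04  0.19 -1.7 ] M [-0.006  0.02   0.014] gap 24.28924092393441
```

>>> {"method": "send_rows", "body": {"motion": [{"gripper": 20, "travel": [0, 0, 0.4], "rotation": [0, 0, 0]}, {"gripper": 20, "travel": [0, 0, 0.3], "rotation": [0, 0, 0]}, {"gripper": 20, "travel": [0, 0, 0], "rotation": [0, 0, 0]}, {"gripper": 20, "travel": [0, 0, 0], "rotation": [0, 0, 0]}]}}

```text
t: 13.6
tcp_pos: [0.5157, -0.0866, 0.0893]
tool_rot: [0.045, 0.999, -0.0, 0.0]
force: [-0.7, 0.2, 0.8]
finger_gap: 0.286
```

```bash
python3 -c "
from h import *
avg(6)"
```

```text
t 13.9 tcp [ 0.51571 -0.08656  0.08925] std [1.e-05 1.e-05 1.e-05] rot [ 4.54e-02  9.99e-01 -1.00e-04  2.00e-04] F [-0.07 -0.28  2.53] M [ 0.054  0.053 -0.005] gap 24.463326841527184
```

>>> {"method": "send_rows", "body": {"motion": [{"gripper": 20, "travel": [0, 0, 0.4], "rotation": [0, 0, 0]}, {"gripper": 20, "travel": [0, 0, 0], "rotation": [0, 0, 0]}, {"gripper": 28, "travel": [0, 0, 0], "rotation": [0, 0, 0]}, {"gripper": 35, "travel": [0, 0, 0], "rotation": [0, 0, 0]}, {"gripper": 50, "travel": [0, 0, 0], "rotation": [0, 0, 0]}, {"gripper": 70, "travel": [0, 0, 0], "rotation": [0, 0, 0]}, {"gripper": 85, "travel": [0, 0, 0], "rotation": [0, 0, 0]}, {"gripper": 85, "travel": [0, 0, 0], "rotation": [0, 0, 0]}, {"gripper": 85, "travel": [0, 0, 0], "rotation": [0, 0, 0]}, {"gripper": 85, "travel": [0, 0, 0], "rotation": [0, 0, 0]}]}}

```text
t: 14.73
tcp_pos: [0.5155, -0.0865, 0.0885]
tool_rot: [0.045, 0.999, 0.0, -0.0]
force: [-1.2, -0.4, -0.3]
finger_gap: 0.996
```

>>> {"method": "send_rows", "body": {"motion": [{"gripper": 85, "travel": [0, 0, -10], "rotation": [0, 0, 0]}, {"gripper": 85, "travel": [0, 0, -15], "rotation": [0, 0, 0]}, {"gripper": 85, "travel": [0, 0, -20], "rotation": [0, 0, 0]}, {"gripper": 85, "travel": [0, 0, -25], "rotation": [0, 0, 0]}, {"gripper": 85, "travel": [0, 0, -25], "rotation": [0, 0, 0]}, {"gripper": 85, "travel": [0, 0, -25], "rotation": [0, 0, 0]}, {"gripper": 85, "travel": [0, 0, -25], "rotation": [0, 0, 0]}, {"gripper": 85, "travel": [0, 0, -15], "rotation": [0, 0, 0]}, {"gripper": 85, "travel": [0, 0, 0], "rotation": [0, 0, 0]}, {"gripper": 85, "travel": [0, 0, 0], "rotation": [0, 0, 0]}]}}

```text
t: 15.57
tcp_pos: [0.5158, -0.0866, 0.2498]
tool_rot: [0.045, 0.999, -0.0, 0.001]
force: [-1.1, 0.3, -0.3]
finger_gap: 0.997
```

```bash
python3 - <<'E'
from h import *
s=avg(4);b=np.array([.518,-.0865,0])
for z in(.062,.150): print(z,proj('side',b+[0,0,z]).round(1))
a=cv2.resize(s[110:235,210:330],None,fx=4.8,fy=4.8,interpolation=2)
cv2.imwrite('pics/c4.png',a[:,:,::-1])
E
```

```text
t 15.7667 tcp [ 0.5146  -0.08615  0.24774] std [2.2e-04 8.0e-05 5.1e-04] rot [ 4.54e-02  9.99e-01  4.00e-04 -1.00e-03] F [-0.04 -0.23 -0.44] M [-0.011 -0.015 -0.007] gap 84.97522994701859
0.062 [271.2 196.6]
0.15 [271.3 172.9]
```

View pics/c4.png

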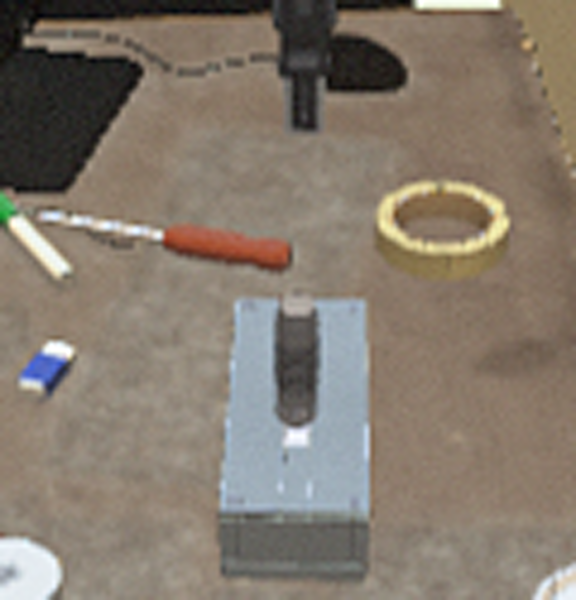

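The probe stands upright on the block. Its top is at about (271.9,173.1) px, against (271.3,172.9) predicted for fully home, and the gripper is clear above it.

```bash
python3 -c "
from station import manip
print(manip.sign_off())"
```

```text
the job is handed in; nothing more can be done
None
```

The probe is in the well, shoulder down on the block's top and released. I handed the job in at about 16 s of the 59 s allowed.

- **Finding the well:** I took the probe out of its rest and pressed the tip on the slot floor with about 3.7 N. I then felt along from the +y end. The tip dropped about 22 mm from the slot's middle on the +y side, and the vertical force fell back to the probe's own weight.
- **Seating:** I moved about 2 mm further toward the well's centre and lowered the probe. It met no force until the tool was 22 mm above its height at the rest, within 0.1 mm, which is where the shoulder should land. Contact was about 4 N; I pressed 0.4 mm more, without reading the force there, and let go.
- **Last checks:** The final side picture shows the probe upright, its top within 0.6 px of where a fully home probe should appear. The gripper is about 10 cm above it and clear. I moved only over the rest and the block, and the tape roll and screwdriver look undisturbed in that picture. I did not take a fresh picture of the tins and brush.
- **Small disagreements:** The two cameras differed by about 1–3 mm on positions. I set the sideways position over the slot from the side view alone.

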